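# Pack the motion-parts case and shut its lid

### The arm

A 7-joint arm with a two-finger parallel gripper is mounted at the origin on the work surface. World frame = base frame: x ahead of the robot, y to its left, z up, the work surface at z = 0. Lengths are in m, angles in rad, forces in N, time in s.
With the tool pointing down it reaches from about 0.425 to 0.875 m from the base axis. Payload 4.7 kg.
Tool frame: the origin (TCP) lies between the finger pads; the fingertips stand 14 mm ahead of it and the grasp point (between the pads) lies 5 mm behind it; z points along the fingers, y is the line along which they close (so a half turn about z gives the same grasp; the last joint's range is limited). The gripper opens to 87 mm and grips with 3 to 60 N. Pads are 19 mm wide; open, the fingers measure 117 mm over their backs; the gripper's body (75 mm by 190 mm) begins 51 mm behind the grasp point.
Start: joints at [-1.095, 0.321, -0.07, 1.45, 0.023, 1.371, -0.057], TCP at [0.29, 0.582, 0.237] pointing down, gripper open.
Joint ranges: [-2.86, 2.86], [-0.3, 2.09], [-1.38, 1.24], [0.06, 2.45], [-1.56, 4.7], [0.09, 2.05], [-2.69, 2.69]. Speed limits (rad/s): [2.57, 2.57, 3.14, 3.14, 3.14, 3.14, 3.14].

### API

Orientations are given as a rotation vector (axis times angle).
In Python, from bench import ctrl gives the robot as it stands.
- The arm moves only by the shell command python3 -m inch 'ROWS' [OPENING] [FORCE]. ROWS is JSON, a list of rows, each a list of 6 numbers: the shift along the world's x, y, z in mm, then the turn, a rotation vector about the world's x, y, z in degrees. In form: [[tx, ty, tz, rx, ry, rz], ...]. A call has 1 to 20 rows; each row is the pose to reach, as a shift and turn from the pose commanded when the call began; what a row does not reach only later rows make up. A row lasts 1/8 s, in which the tool goes at most 62.5 mm and 10.7 degrees, less where a joint would pass 70% of its speed; a pose out of reach is approached as far as the arm can. A call with a gripper value outside its range is refused whole. OPENING is the finger opening in mm, from 0 to 87, set as the call begins (- or left out, the last holds). The fingers move at their own pace and stop on an object; FORCE is the grip in N (left out, the last holds). Time passes only in rows, so rows that repeat a pose let the fingers close. It gives the time, the measured TCP pose, the force, the opening and the grip force at its end, in the units of the state.
- ctrl.get_state(): the state, without advancing time (a new reading comes with each control period).
- ctrl.get_image(name): name is "scene" or "top"; returns (picture, depth): 420x560x3 uint8, red, green, blue; 420x560 float32, m along the optical axis (not along the pixel's ray), 0 where there is no reading.
- ctrl.camera_params(name): a dict with "mtx" (3x3 intrinsics, pixels), "T" (4x4, takes a point from camera to world coordinates). Camera axes: x right, y down, z forward; pixel columns grow to the right and rows downward; lengths in m; the calibration is good to about 2 mm. A picture is of the moment at which its call begins. camera_params takes no time and is no camera call.
- ctrl.close_job(): hands the job in; it is judged then, once.
The state is a dict: "time": time; "joint_positions": joint angles; "qd": joint speeds; "joint_torque": joint torques, N m; "position": TCP position; "tool_rot": TCP orientation; "ft_force": force on the tool from outside, world axes, zero at the start; "torque": the same for the moment, N m; "grip_width": opening from 0.0 (shut) to 1.0 (fully open); "grip_force": force on a finger pad.
Only numpy, scipy, OpenCV 4.12 (cv2) and the standard library are available. Lean on these libraries where they do the work, as an engineer would, in place of code of your own. Each camera call takes 0.05 s, during which the arm holds its last target. There are 200 camera calls.

### The job

Pack the open two-lane parts case: the linear guide now lying across its rim and the pneumatic cylinder from the bench must each be laid flat along a lane of their own (either lane; the guide with its carriage on top), set down rather than dropped. With both let go and nothing standing above the rim, close the lid fully without slamming it, and leave everything else on the bench where it is.

Things in the scene. Friction and masses are not known exactly. Their poses are not given: they have to be found in the camera images.
- case: Grey plastic case, fixed to the bench, 210 (x) x 190 (y) x 60 mm high, open on top. Origin: centre of its underside; z up; +x points to about the robot's right. Walls, floor, divider 5 mm thick. A rim-high divider along x at y = 0 makes two lanes 200 mm long (x), 87.5 wide, centres at y = +-46.25 mm, floor at z = 5 mm: a gripper opened fully in a lane meets its walls. Lid hinged on the +x rim.
- case_lid (a joint): Lid angle, rad: 0 = closed on the rim, 1.57 = upright over the +x rim, stop at 1.9; starts at 1.45 to 1.75. Flat grey panel without handle, 210 (out from the hinge) x 190 x 8 mm, 0.25 kg, black inlay on its outer face. A stiff friction hinge holds it at any angle; 2 to 4 N near its free edge moves it. Push it over by its outer face, then press its top down.
- lid_hinge (a point): Point on the hinge line, middle of the case's +x rim, 60.5 mm above the bench, at the lid's underside (inner face).
- lid_edge (a point): Middle of the lid's free edge, on its outer face: 210 mm from the hinge line.
- guide: Linear guide, about 0.5 kg: steel rail 190 (x) x 20 x 16 mm high; dark carriage fixed at mid-length, 60 (x) x 38 wide (y), from 10 to 36 mm above the rail's underside: grip it there. Origin: centre of the rail's underside; z up through the carriage. Starts carriage up, lying on top of the case's walls (underside 60 mm above the bench), its length roughly along the case's y.
- cylinder: Pneumatic cylinder, about 0.35 kg, lying on the bench: square aluminium body 100 (x) x 36 x 36 mm, its underside 2 mm clear, between dark end caps 40 x 40 x 14 mm (caps end at x = -60 and +60 mm); a round rod end 22 mm thick sticks out at +x, to x = +95 mm. Origin: below the middle of the square body, at the caps' underside. x along the axis.
- cylinder_mid (a point): Centre of the cylinder's square body, on its axis, 20 mm above its underside.
- extrusion: Bystander near the cylinder, of like size: plain aluminium extrusion offcut 160 (x) x 30 x 30 mm, no caps or rod. Origin: centre of its underside.
- valves: Bystander near the cylinder: valve block 120 (x) x 44 x 48 mm high, an aluminium base with four black and white valves. Origin: centre of its underside.
- driver: Bystander: screwdriver lying beyond the parts.
- spanner: Bystander: spanner lying beyond the case.
Mind the look-alikes: they are no part of the job. Leave any red or turquoise look-alike of the cylinder alone.

How it is judged:
On the way:
1. with the lid still open (more than 0.5 rad), guide and cylinder lie flat, one in each lane, on its floor, and are let go (z of guide in the frame of case below 0.011 m and angle between guide's own z axis and vertical below 0.06 rad and x of guide in the frame of case between -0.02 and 0.02 m and z of cylinder_mid in the frame of case below 0.033 m and angle between cylinder's own x axis and vertical between 1.5 and 1.64 rad and x of cylinder_mid in the frame of case between -0.06 and 0.06 m and ((y of guide in the frame of case between 0.015 and 0.078 m and y of cylinder_mid in the frame of case between -0.078 and -0.015 m) or (y of guide in the frame of case between -0.078 and -0.015 m and y of cylinder_mid in the frame of case between 0.015 and 0.078 m)) and contact force between the fingers and guide below 0.1 N and contact force between the fingers and cylinder below 0.1 N and value of joint case_lid above 0.5 rad), for 0.2 s.
At the end, for the whole second after the job is handed in: Lid closed within 0.03 rad (6 mm at its edge); guide in one lane, carriage up, underside within 6 mm of the lane floor, level within 0.06 rad; cylinder in the other lane, axis level within 0.07 rad and at most 33 mm above the bench; both at rest (z of guide in the frame of case below 0.011 m and angle between guide's own z axis and vertical below 0.06 rad and x of guide in the frame of case between -0.02 and 0.02 m and z of cylinder_mid in the frame of case below 0.033 m and angle between cylinder's own x axis and vertical between 1.5 and 1.64 rad and x of cylinder_mid in the frame of case between -0.06 and 0.06 m and ((y of guide in the frame of case between 0.015 and 0.078 m and y of cylinder_mid in the frame of case between -0.078 and -0.015 m) or (y of guide in the frame of case between -0.078 and -0.015 m and y of cylinder_mid in the frame of case between 0.015 and 0.078 m)) and value of joint case_lid below 0.03 rad and linear speed of each of guide, cylinder below 0.02 m/s); the robot touches nothing.
It fails at once if the lid is slammed (closing faster than 2.5 rad/s) (velocity of joint case_lid below -2.5 rad/s).
It fails at once if the guide or the cylinder is dropped or thrown (faster than 0.7 m/s while not in the fingers) ((contact force between the fingers and guide below 0.1 N and linear speed of guide above 0.7 m/s) or (contact force between the fingers and cylinder below 0.1 N and linear speed of cylinder above 0.7 m/s)).
It fails at once if another thing on the bench is moved by more than 30 mm (distance of any of extrusion, valves, driver, spanner from where it was at the start of the episode above 0.03 m).
It also fails if it takes over 67 s, if anything falls off the work surface, if the arm or the gripper's body presses on something with over 40 N, if the wrist force passes 120 N, or if a joint passes its speed limit or range.

## Working session

There is one attempt and no reset: what is moved stays moved. The work goes in short steps, Python scripts to look and compute and a shell command to move; the robot and the scene stay as the last step left them, time stands still between calls to the robot, and variables do not carry over. Pictures are saved under pics/ and viewed, at most 10 in all, crops included, and the job is handed in when it is done.

```bash
ls; mkdir -p pics; cat > h.py <<'E'
import numpy as np, cv2
from bench import ctrl
def grab(n):
    im,d=ctrl.get_image(n); p=ctrl.camera_params(n); return im,d,np.array(p["mtx"]),np.array(p["T"])
def ray(u,v,z,K,T):
    d=T[:3,:3]@np.linalg.solve(K,[u,v,1.]); o=T[:3,3]; return o+d*(z-o[2])/d[2]
def cloud(d,K,T):
    v,u=np.indices(d.shape); P=np.stack([(u-K[0,2])/K[0,0]*d,(v-K[1,2])/K[1,1]*d,d],-1)
    return P@T[:3,:3].T+T[:3,3]
E
python3 - <<'E'
from h import *
for n in ("scene","top"):
    im,d,K,T=grab(n); cv2.imwrite(f"pics/{n}0.png",im[...,::-1]); np.savez(f"{n}0.npz",im=im,d=d,K=K,T=T)
    print(n,T.round(3).tolist(),K.round(1).tolist(),(d>0).mean())
print(ctrl.get_state())
E
```

```text
pics
scene [[0.481, 0.624, -0.616, 1.379], [0.877, -0.336, 0.344, -0.44], [0.007, -0.705, -0.709, 1.052], [0.0, 0.0, 0.0, 1.0]] [[501.1, 0.0, 282.1], [0.0, 501.1, 215.1], [0.0, 0.0, 1.0]] 0.9962882653061225
top [[-0.048, -0.978, 0.204, 0.328], [-0.999, 0.048, -0.008, 0.044], [-0.002, -0.205, -0.979, 1.109], [0.0, 0.0, 0.0, 1.0]] [[401.9, 0.0, 274.1], [0.0, 401.9, 207.4], [0.0, 0.0, 1.0]] 0.99625
{'time': 0.1, 'joint_positions': array([-1.09492371,  0.32174574, -0.07009704,  1.45154749,  0.02257294,
        1.37079863, -0.05687063]), 'qd': array([ 0.00182442, -0.00183519,  0.00055161, -0.00436527,  0.0007696 ,
       -0.00025466, -0.00137375]), 'joint_torque': array([ 3.06933807e-04, -4.92572200e+01, -4.05309917e-01, -3.13400030e+01,
       -6.40491676e-02,  3.95509042e-02,  6.92198205e-05]), 'position': array([0.28941585, 0.58148751, 0.23557575]), 'tool_rot': array([-7.18750500e-01, -3.05792706e+00,  2.63906430e-03]), 'ft_force': array([ 0.11987318,  0.34985013, -0.02158816]), 'torque': array([0.03224755, 0.00946636, 0.02255   ]), 'grip_force': 0.0, 'grip_width': 0.9993965839483167}
```

View pics/scene0.png

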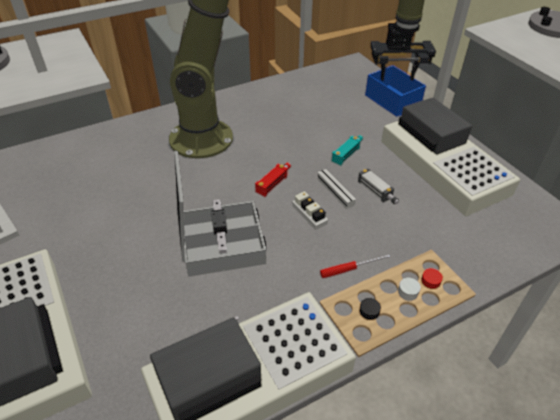

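View pics/top0.png

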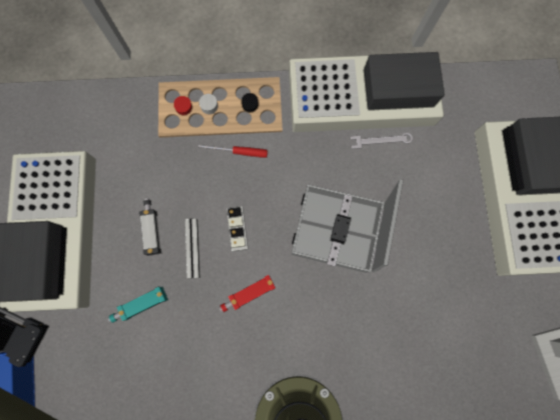

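The top view shows these things that could be taken for the cylinder:
- grey body with dark caps and a rod at (149,228): this is the cylinder
- bare extrusion at (192,248)
- valves at (237,228)
- red look-alike at (247,294)
- turquoise look-alike at (137,305)

The guide lies across the case, with its dark carriage at (341,228). The lid stands at about (390,225).

```bash
cat > m.py <<'E'
from h import *
def load(n): z=np.load(n+"0.npz"); return z["im"],z["d"],z["K"],z["T"]
def rect(P): 
    c,s,a=cv2.minAreaRect((P[:,:2]*1000).astype(np.float32)); return np.round(c,1),np.round(s,1),round(a,1)
for n,rois in (("top",{"cyl":(130,190,170,265),"extr":(180,212,205,285),"valves":(222,200,252,256),"case":(285,180,385,275),"lid":(370,170,410,275)}),
    ("scene",{"cyl":(350,160,405,210),"case":(180,190,270,275)})):
    im,d,K,T=load(n); C=cloud(d,K,T)
    for k,(a,b,c,e) in rois.items():
        Q=C[b:e,a:c].reshape(-1,3); z=Q[:,2]
        print(n,k,"floor",np.round(np.median(z[abs(z)<.012])*1000,1), "zpct",np.round(np.percentile(z,[50,90,97,99.5])*1000,1))
        for lo,hi in {"cyl":((.010,.06),(.032,.06)),"extr":((.015,.06),),"valves":((.02,.07),),"case":((.02,.066),(.052,.066),(.066,.082),(.085,.11)),"lid":((.12,.3),(.2,.3))}[k]:
            m=(z>lo)&(z<hi)
            if m.sum()>5: print("   ",lo,hi,m.sum(),*rect(Q[m]),"zmed",round(np.median(z[m])*1000,1))
im,d,K,T=load("top")
cv2.imwrite("pics/crop.png",cv2.resize(np.hstack([im[180:280,110:260],im[180:280,285:415]]),None,fx=2.8,fy=2.8,interpolation=cv2.INTER_CUBIC)[...,::-1])
E
python3 m.py
```

```text
top cyl floor 0.2 zpct [ 1.2 38.6 41.3 44.5]
    0.01 0.06 804 [519.6 375.9] [153.7  42. ] 5.3 zmed 37.6
    0.032 0.06 633 [517.2 376.1] [148.8  41.2] 5.3 zmed 38.3
top extr floor 0.1 zpct [ 2.1 31.2 32.9 34.6]
    0.015 0.06 727 [454.4 261.8] [159.8  31.3] 1.9 zmed 29.8
top valves floor 0.1 zpct [ 2.6 48.6 50.9 54.1]
    0.02 0.07 659 [502.9 139. ] [119.5  43.7] 5.2 zmed 46.5
top case floor 2.7 zpct [  4.8  76.9 124.8 245.6]
    0.02 0.066 1448 [ 483.6 -128.7] [216.3 199.3] 73.5 zmed 56.6
    0.052 0.066 864 [ 483.6 -128.7] [216.3 199.3] 73.5 zmed 59.3
    0.066 0.082 421 [ 476.  -145.9] [177.3 193.6] 73.6 zmed 75.8
    0.085 0.11 489 [ 458.6 -169.3] [121.3 159.8] 75.1 zmed 95.7
top lid floor 0.0 zpct [  2.2 255.  269.9 272.5]
    0.12 0.3 1005 [ 461.  -218.7] [ 21.3 189.4] 75.2 zmed 236.9
    0.2 0.3 680 [ 462.1 -214.6] [ 13.2 189.3] 75.3 zmed 265.6
scene cyl floor -0.3 zpct [ 0.9 35.9 40.2 45.4]
    0.01 0.06 666 [486.2 399.9] [144.2 261.1] 46.6 zmed 33.2
    0.032 0.06 358 [503.1 350.3] [137.7 132.5] 66.7 zmed 37.8
scene case floor 1.6 zpct [ 12.   75.3 134.3 269.8]
    0.02 0.066 2525 [455.4 -98.1] [248.9 298. ] 68.2 zmed 43.7
    0.052 0.066 823 [ 486.9 -131. ] [223.1 197.7] 73.2 zmed 58.1
    0.066 0.082 271 [ 468.8 -176.4] [125.2 201.3] 73.6 zmed 75.8
    0.085 0.11 322 [ 505.8 -179.2] [ 71.5 185. ] 27.2 zmed 95.2
```

View pics/crop.png

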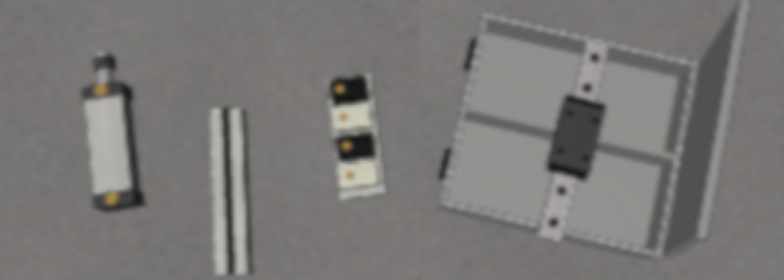

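The crop confirms the choice. The left item has dark caps with brass ports and its rod pointing up, so it is the cylinder. The extrusion is in the middle and the valves are to its right. The guide's carriage is at about (577,137) in the crop, over the divider.

```bash
cat > m2.py <<'E'
from h import *
from m import load,rect
for n in ("top","scene"):
    im,d,K,T=load(n); C=cloud(d,K,T); g=im.max(-1); V=C.reshape(-1,3)
    R=lambda x0,x1,y0,y1,z0,z1:(C[...,0]>x0)&(C[...,0]<x1)&(C[...,1]>y0)&(C[...,1]<y1)&(C[...,2]>z0)&(C[...,2]<z1)
    box=R(.34,.63,-.3,.02,.055,.064)
    l,N,st,ce=0,*[None]*3
    # largest component, lid excluded by its plane
    num,lab,st,_=cv2.connectedComponentsWithStats(box.astype(np.uint8)); k=1+np.argmax(st[1:,4])
    print(n,"rim",*rect(C[lab==k]),(lab==k).sum())
    print(n,"rim y<-.0",*rect(C[box]))
    m=R(.42,.56,-.20,-.07,.088,.102)&(g<90); print(n,"carriage",*rect(C[m]),m.sum(),np.median(C[m][:,2]))
    m=R(.36,.62,-.20,-.07,.072,.080); m&=~R(.0,.0,0,0,0,0)
    num,lab,st,_=cv2.connectedComponentsWithStats(m.astype(np.uint8))
    for k in np.argsort(-st[1:,4])[:3]+1: print(n,"rail part",*rect(C[lab==k]),st[k,4])
    m=R(.42,.62,.30,.45,.030,.05)
    num,lab,st,_=cv2.connectedComponentsWithStats(m.astype(np.uint8)); k=1+np.argmax(st[1:,4]); print(n,"cyl",*rect(C[lab==k]))
    m=R(.30,.62,-.33,-.18,.1,.3); P=C[m]; c=P.mean(0); nn=np.linalg.svd(P-c,full_matrices=False)[2][2]; print(n,"lid plane",c.round(3),nn.round(3),"ymin/max z",P[:,2].max().round(3))
E
python3 m2.py | grep -v "^ \| floor"; 
```

```text
top rim [ 487.7 -130. ] [216.1 190.9] 73.6 737
top rim y<-.0 [ 484.  -128.9] [216.1 198.4] 73.5
top carriage [ 477.2 -132.5] [37.8 69.6] 71.0 390 0.09573528844956036
top rail part [ 416.5 -112.3] [21.8 60.6] 74.2 181
top rail part [ 541.7 -154.4] [20.3 55.7] 72.1 157
top rail part [ 483.1 -114.7] [3.3 0. ] 165.9 2
top cyl [504.6 374.9] [123.8  41.2] 5.3
top lid plane [ 0.457 -0.217  0.215] [ 0.279  0.956 -0.09 ] ymin/max z 0.274
scene rim [ 488.5 -130.1] [220.4 195.2] 73.2 510
scene rim y<-.0 [ 487.8 -131.3] [223.1 195.8] 73.2
scene carriage [ 478.7 -132.1] [37.5 75.9] 68.7 274 0.09539059561461594
scene rail part [ 537.  -155.1] [34.7 65.5] 63.0 155
scene rail part [ 408.9 -107. ] [19.2 40.7] 70.8 68
scene cyl [511.  378.1] [131.8  45.9] 7.6
scene lid plane [ 0.498 -0.231  0.217] [-0.267 -0.956  0.126] ymin/max z 0.274
```

The measurements agree with the sizes given. The case centre is (0.488, -0.130) with +x at -106.3°, and the rim is at 60 mm. The guide is at (0.478, -0.132), axis about -19°, carriage top at 96 mm. The cylinder middle is (0.503, 0.3745), axis 5.3°, top at 40 mm. The lid leans inward to about 1.47 rad and would foul the gripper body, so I'll nudge it open first with closed fingers.

```bash
python3 -m inch '[[185,-760,26,0,0,7.3],[185,-760,26,0,0,7.3],[185,-760,26,0,0,7.3],[185,-760,26,0,0,7.3],[185,-760,26,0,0,7.3],[185,-760,26,0,0,7.3],[185,-760,26,0,0,7.3],[185,-760,26,0,0,7.3],[185,-760,26,0,0,7.3],[185,-760,26,0,0,7.3],[185,-760,26,0,0,7.3],[185,-760,26,0,0,7.3],[185,-760,26,0,0,7.3],[185,-760,26,0,0,7.3],[185,-760,26,0,0,7.3]]' 0 20
```

```text
time: 1.98
position: [0.4744, -0.1769, 0.2621]
tool_rot: [-0.521, -3.097, -0.001]
ft_force: [0.2, 0.3, -0.4]
grip_width: 0.006
grip_force: 0.0
```

```bash
python3 -m inch '[[-5,-18,0,0,0,0],[-9,-32,0,0,0,0],[-13,-46,0,0,0,0],[-17,-60,0,0,0,0],[-21,-74,0,0,0,0],[-22,-77,0,0,0,0]]' && python3 -m inch '[[-10,-40,0,0,0,0],[3,47,0,0,0,0],[25,122,-80,0,0,0],[25,122,-130,0,0,0],[25,122,-130,0,0,0]]' 87; python3 - <<'E'
from h import *
for n in("top","scene"):
    im,d,K,T=grab(n); C=cloud(d,K,T)
    m=(C[...,0]>.3)&(C[...,0]<.62)&(C[...,1]<-.18)&(C[...,1]>-.36)&(C[...,2]>.1)&(C[...,2]<.3)
    P=C[m]; c=P.mean(0); print(n,c.round(3),np.linalg.svd(P-c,full_matrices=False)[2][2].round(3),P[:,2].max())
    cv2.imwrite(f"pics/{n}1.png",im[...,::-1])
E
```

```text
time: 2.72
position: [0.452, -0.2564, 0.2624]
tool_rot: [-0.526, -3.097, 0.0]
ft_force: [0.8, 2.6, -1.2]
grip_width: 0.005
grip_force: 0.9
time: 3.35
position: [0.4774, -0.1315, 0.1307]
tool_rot: [-0.519, -3.098, 0.001]
ft_force: [-0.8, 0.4, 0.6]
grip_width: 0.486
grip_force: 0.0
top [ 0.441 -0.289  0.228] [-0.265 -0.902 -0.342] 0.26362332047680315
scene [ 0.46  -0.262  0.195] [-0.379 -0.877 -0.295] 0.2841038550209374
```

```bash
python3 -m inch '[[0,0,0,0,0,0],[0,0,0,0,0,0],[0,0,-10,0,0,0],[0,0,-30,0,0,0],[0,0,-50,0,0,0],[0,0,-51,0,0,0],[0,0,-51,0,0,0]]' 87 && python3 -m inch '[[0,0,0,0,0,0],[0,0,0,0,0,0],[0,0,0,0,0,0],[0,0,0,0,0,0],[0,0,0,0,0,0],[0,0,0,0,0,0]]' 0 35; python3 - <<'E'
from h import *
im,d,K,T=grab("scene"); cv2.imwrite("pics/g1.png",cv2.resize(im[130:300,130:330],None,fx=3,fy=3)[...,::-1])
E
```

```text
time: 4.32
position: [0.478, -0.1335, 0.0821]
tool_rot: [0.524, 3.097, -0.0]
ft_force: [-0.2, -0.3, 0.9]
grip_width: 0.994
grip_force: 0.0
time: 5.08
position: [0.4776, -0.1331, 0.0816]
tool_rot: [0.523, 3.098, -0.0]
ft_force: [0.3, 0.0, -0.1]
grip_width: 0.436
grip_force: 34.9
```

View pics/g1.png

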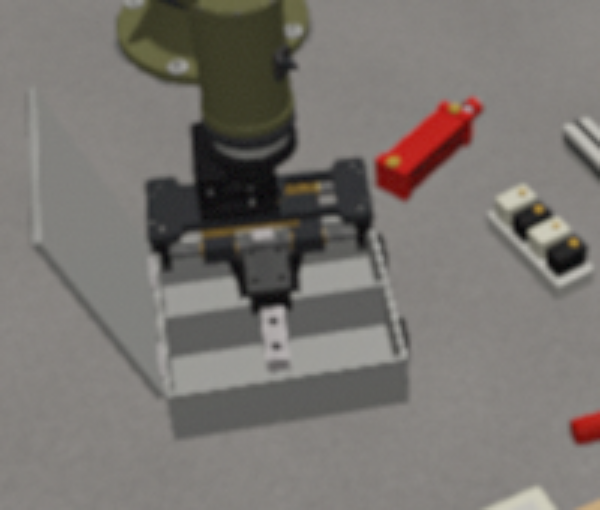

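Gripped: the opening is 37.9 mm, which is the carriage width. In the view the lid leans outward, clear of the gripper, and the gripper stands over the divider. Next I lift, turn and hover over the -y lane.

```bash
python3 -m inch '[[0,0,15,0,0,0],[0,0,40,0,0,0],[-10,5,55,0,0,-8],[-20,10,55,0,0,-18],[-30,15,55,0,0,-28],[-34,16,55,0,0,-38],[-34,16,55,0,0,-48],[-34,16,55,0,0,-58],[-34,16,55,0,0,-68],[-34,16,50,0,0,-78],[-34,16,40,0,0,-87],[-34,16,30,0,0,-87],[-34,16,25,0,0,-87],[-34,16,25,0,0,-87],[-34,16,25,0,0,-87]]'; python3 - <<'E'
from h import *
for n in("top","scene"):
    im,d,K,T=grab(n); np.savez(n+"2.npz",im=im,d=d,K=K,T=T)
a=np.load("top2.npz")["im"][170:290,280:400]; b=np.load("scene2.npz")["im"][170:290,160:290]
cv2.imwrite("pics/t2.png",np.hstack([cv2.resize(a,(400,400),interpolation=2),cv2.resize(b,(400,400),interpolation=2)])[...,::-1])
E
```

```text
time: 7.0
position: [0.4439, -0.1171, 0.1069]
tool_rot: [2.511, 1.888, 0.001]
ft_force: [0.1, 0.0, -5.1]
grip_width: 0.429
grip_force: 34.9
```

View pics/t2.png

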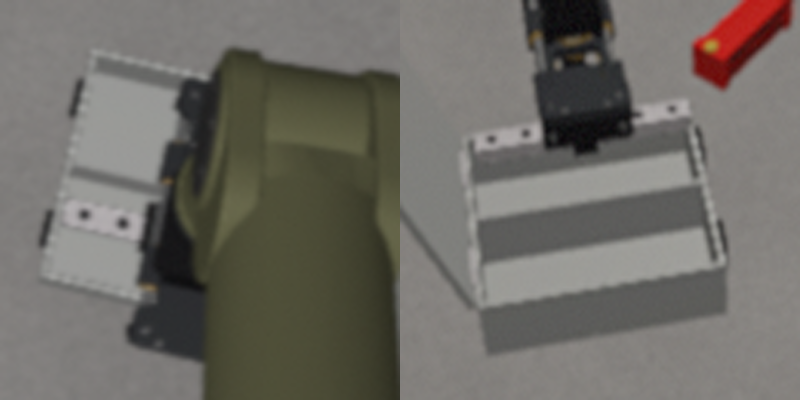

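The right half shows the rail over the near (-y) lane, with both ends at about (470,140) and (690,105) and both end rims visible. I'll compare the rail ends with the rims in the case frame.

```bash
cat > m3.py <<'E'
from h import *
a=np.radians(-106.3); X=np.array([np.cos(a),np.sin(a)]); Y=np.array([-X[1],X[0]]); c0=np.array([.488,-.130])
for n in("top","scene"):
    z=np.load(n+"2.npz"); C=cloud(z["d"],z["K"],z["T"]); q=(C[...,:2]-c0); x=q@X; y=q@Y; h=C[...,2]; g=z["im"].max(-1)
    m=(h>.096)&(h<.106)&(abs(x)<.15)&(y<-.02)&(y>-.08)&(g>120)
    for lo,hi,s in((-.12,-.05,"min end"),(.05,.12,"max end")):
        k=m&(x>lo)&(x<hi)
        if k.sum()>5: print(n,"rail",s,k.sum(),np.percentile(x[k],[1,5,95,99]).round(4),"y",np.percentile(y[k],[3,50,97]).round(4),"z",np.median(h[k]).round(4),"slope",np.polyfit(x[k],y[k],1)[0].round(3))
    r=(h>.054)&(h<.064)
    for s,k,w in(("-x rim",r&(abs(x+.103)<.02)&(abs(y)<.085),x),("+x rim",r&(abs(x-.103)<.02)&(abs(y)<.085),x),("+y rim",r&(abs(y-.092)<.02)&(abs(x)<.09),y),("-y rim",r&(abs(y+.092)<.02)&(abs(x)<.09),y),("div",r&(abs(y)<.02)&(abs(x)<.09),y)):
        if k.sum()>10: 
            o=y if w is x else x; p=np.polyfit(o[k],w[k],1); print(n,s,k.sum(),np.percentile(w[k],[5,50,95]).round(4),"slope",p[0].round(3),"@0",p[1].round(4))
E
python3 m3.py
```

```text
top rail min end 132 [-0.0954 -0.0938 -0.0538 -0.0514] y [-0.0562 -0.0468 -0.0369] z 0.1014 slope 0.019
top -x rim 170 [-0.1061 -0.1002 -0.0937] slope 0.001 @0 -0.1001
top +y rim 64 [0.0892 0.0914 0.0941] slope 0.009 @0 0.0919
top -y rim 58 [-0.0953 -0.0932 -0.0907] slope 0.003 @0 -0.0929
top div 54 [-0.0031 -0.0011  0.002 ] slope -0.006 @0 -0.0012
scene rail min end 79 [-0.0975 -0.0969 -0.0536 -0.0511] y [-0.0561 -0.0443 -0.0362] z 0.1009 slope 0.051
scene rail max end 92 [0.0513 0.0527 0.1196 0.12  ] y [-0.0685 -0.0446 -0.029 ] z 0.1012 slope -0.076
scene -x rim 126 [-0.1085 -0.1019 -0.0893] slope 0.002 @0 -0.1014
scene +x rim 123 [0.0884 0.1026 0.1067] slope 0.008 @0 0.1016
scene +y rim 193 [0.0895 0.0934 0.0965] slope -0.003 @0 0.0933
scene div 193 [-0.0034  0.001   0.0046] slope -0.002 @0 0.0009
```

The rail spans about -0.096 to +0.094 in the case frame with y at -0.0465, so it fits the lane. Lowering now, then checking contact before release.

```bash
python3 -m inch '[[0,0,-15,0,0,0],[0,0,-35,0,0,0],[0,0,-55,0,0,0],[0,0,-70,0,0,0],[0,0,-75,0,0,0],[0,0,-78,0,0,0],[0,0,-80,0,0,0],[0,0,-80,0,0,0]]'
```

```text
time: 8.1
position: [0.444, -0.1171, 0.0269]
tool_rot: [2.511, 1.887, 0.001]
ft_force: [0.5, 0.1, -4.0]
grip_width: 0.434
grip_force: 34.9
```

```bash
python3 -m inch '[[0,0,-1,0,0,0],[0,0,-1,0,0,0]]' && python3 -m inch '[[0,0,0,0,0,0],[0,0,0,0,0,0],[0,0,0,0,0,0],[0,0,0,0,0,0],[0,0,20,0,0,0],[0,0,60,0,0,0],[0,0,120,0,0,0],[0,0,170,0,0,0],[0,0,170,0,0,0]]' 48
```

```text
time: 8.35
position: [0.4441, -0.1171, 0.0266]
tool_rot: [-2.511, -1.887, -0.001]
ft_force: [-3.0, 1.1, 5.9]
grip_width: 0.431
grip_force: 34.9
time: 9.48
position: [0.4464, -0.1175, 0.1995]
tool_rot: [2.508, 1.885, 0.012]
ft_force: [-0.2, 1.0, -0.2]
grip_width: 0.553
grip_force: 0.0
```

```bash
python3 -m inch '[[57,492,0,0,0,111.4],[57,492,0,0,0,111.4],[57,492,0,0,0,111.4],[57,492,0,0,0,111.4],[57,492,0,0,0,111.4],[57,492,0,0,0,111.4],[57,492,0,0,0,111.4],[57,492,0,0,0,111.4],[57,492,0,0,0,111.4],[57,492,0,0,0,111.4],[57,492,-60,0,0,111.4],[57,492,-80,0,0,111.4],[57,492,-80,0,0,111.4]]' 75; python3 - <<'E'
from h import *
s=ctrl.get_state(); r=s["tool_rot"]; print((2*np.degrees(np.arctan2(r[1],r[0]))-90)%180)
im,d,K,T=grab("scene"); b=im[110:260,310:440]
im,d,K,T=grab("top"); a=im[170:290,280:410]; C=cloud(d,K,T); np.savez("top3.npz",C=C,im=im)
cv2.imwrite("pics/t3.png",np.hstack([cv2.resize(a,(400,400),interpolation=2),cv2.resize(b,(400,400),interpolation=2)])[...,::-1])
A=np.radians(-106.3); X=np.array([np.cos(A),np.sin(A)]); Y=np.array([-X[1],X[0]])
q=C[...,:2]-[.488,-.13]; x=q@X;y=q@Y;h=C[...,2]
for z0,z1 in((.037,.047),(.016,.026)):
    m=(h>z0)&(h<z1)&(abs(x)<.099)&(y>-.08)&(y<-.015)&((abs(x)<.035)|(z1<.03)); print(z0,m.sum(),np.median(h[m]),np.percentile(x[m],[2,98]),np.percentile(y[m],[3,50,97]))
m=(h>.15)&(x>.05)&(abs(y)<.1)&(x<.3); P=C[m]; c=P.mean(0); print("lid",c, np.linalg.svd(P-c,full_matrices=False)[2][2], (c[:2]-[.488,-.13])@X,P[:,2].max())
E
```

```text
time: 11.1
position: [0.4994, 0.3738, 0.1131]
tool_rot: [0.141, -3.134, 0.005]
ft_force: [-0.2, 1.1, 0.2]
grip_width: 0.862
grip_force: 0.0
95.16089803428787
0.037 353 0.04100990807395921 [-0.03330578  0.03188408] [-0.06350751 -0.04577402 -0.02774197]
0.016 334 0.02112827975037268 [-0.09299561  0.09174654] [-0.06300386 -0.0460528  -0.03570433]
lid [ 0.43966473 -0.28231621  0.21207715] [-0.26558264 -0.90445649 -0.33380282] 0.15976000957876535 0.26125330920923573
```

View pics/t3.png

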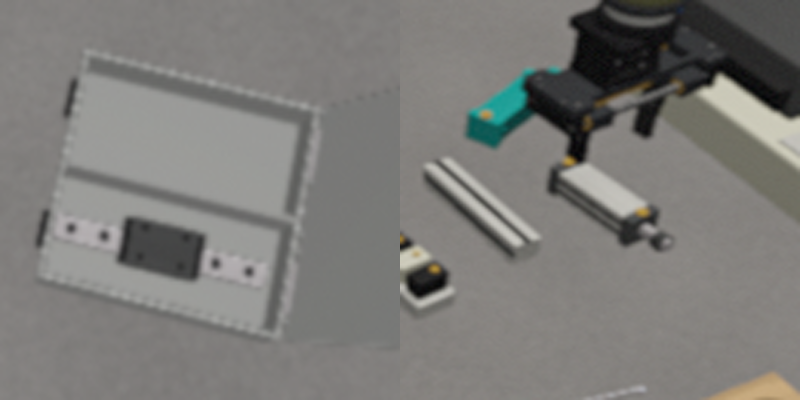

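The guide lies flat in the -y lane: carriage top at 41 mm, rail top at 21 mm, y about -0.046. On the right, the gripper hovers over the cylinder with the extrusion clear. The lid is at its stop, about 1.9 rad. Going down to grasp.

```bash
python3 -m inch '[[0,0,-20,0,0,0],[0,0,-45,0,0,0],[0,0,-70,0,0,0],[0,0,-90,0,0,0],[0,0,-95,0,0,0],[0,0,-97,0,0,0],[0,0,-97,0,0,0]]' 75
```

```text
time: 12.08
position: [0.5012, 0.3753, 0.0194]
tool_rot: [-0.144, 3.137, 0.002]
ft_force: [0.2, 0.0, 0.4]
grip_width: 0.86
grip_force: 0.0
```

```bash
python3 -m inch '[[0,0,0,0,0,0],[0,0,0,0,0,0],[0,0,0,0,0,0],[0,0,0,0,0,0],[0,0,0,0,0,0],[0,0,0,0,0,0]]' 0 35 && python3 -m inch '[[0,0,15,0,0,0],[0,0,50,0,0,0],[0,0,100,0,0,0],[0,-20,130,0,0,-8],[0,-60,130,0,0,-18],[10,-110,130,0,0,-28],[15,-160,130,0,0,-38],[20,-210,130,0,0,-48],[25,-260,130,0,0,-58],[30,-310,130,0,0,-68],[36,-360,130,0,0,-78],[36,-410,130,0,0,-88],[36,-460,130,0,0,-98],[36,-495,125,0,0,-108],[36,-502,110,0,0,-111.6],[36,-502,95,0,0,-111.6],[36,-502,85,0,0,-111.6],[36,-502,85,0,0,-111.6]]'; python3 - <<'E'
from h import *
r=ctrl.get_state()["tool_rot"]; print((2*np.degrees(np.arctan2(r[1],r[0]))-90)%180)
for n in("top","scene"):
    im,d,K,T=grab(n); np.savez(n+"4.npz",im=im,d=d,K=K,T=T)
a=np.load("top4.npz")["im"][170:290,280:400]; b=np.load("scene4.npz")["im"][160:280,160:290]
cv2.imwrite("pics/t4.png",np.hstack([cv2.resize(a,(400,400),interpolation=2),cv2.resize(b,(400,400),interpolation=2)])[...,::-1])
E
```

```text
time: 12.82
position: [0.5006, 0.3752, 0.0186]
tool_rot: [-0.144, 3.138, 0.001]
ft_force: [-0.8, 0.8, -0.3]
grip_width: 0.413
grip_force: 34.8
time: 15.08
position: [0.536, -0.1254, 0.1023]
tool_rot: [-2.511, -1.885, 0.003]
ft_force: [0.4, -0.4, -3.5]
grip_width: 0.408
grip_force: 34.8
163.81089858484813
```

View pics/t4.png

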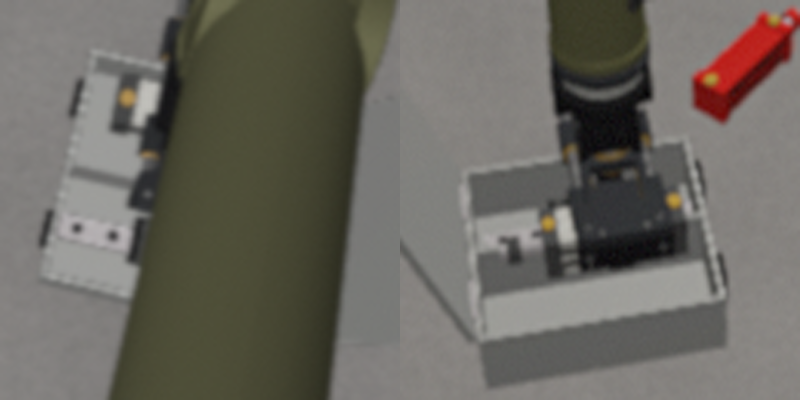

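The cylinder is held at 35.7 mm over the +y lane. Its rod points to the hinge side at about (510,245), with clearance at both end walls. TCP in the case frame is about (-0.018, 0.045). Lowering.

```bash
python3 -m inch '[[0,0,-15,0,0,0],[0,0,-35,0,0,0],[0,0,-55,0,0,0],[0,0,-69,0,0,0],[0,0,-74,0,0,0],[0,0,-77,0,0,0],[0,0,-79,0,0,0],[0,0,-80,0,0,0],[0,0,-80,0,0,0]]'
```

```text
time: 16.3
position: [0.5368, -0.1271, 0.0239]
tool_rot: [2.515, 1.883, 0.001]
ft_force: [0.4, -0.0, -4.3]
grip_width: 0.415
grip_force: 34.8
```

```bash
python3 -m inch '[[0,0,-1,0,0,0],[0,0,-1.5,0,0,0],[0,0,-1.5,0,0,0]]' && python3 -m inch '[[0,0,0,0,0,0],[0,0,0,0,0,0],[0,0,0,0,0,0],[0,0,0,0,0,0],[0,0,20,0,0,0],[0,0,60,0,0,0],[0,0,120,0,0,0],[0,0,170,0,0,0],[0,0,170,0,0,0]]' 48
```

```text
time: 16.68
position: [0.537, -0.1271, 0.0236]
tool_rot: [-2.514, -1.882, -0.001]
ft_force: [-3.6, 1.7, 8.3]
grip_width: 0.41
grip_force: 34.8
time: 17.8
position: [0.5396, -0.1282, 0.1979]
tool_rot: [2.511, 1.878, 0.013]
ft_force: [-0.4, -0.3, -0.5]
grip_width: 0.552
grip_force: 0.0
```

```bash
python3 -m inch '[[0,0,60,0,0,0],[0,0,120,0,0,0],[0,0,160,0,0,0],[-30,-58,160,0,0,0],[-60,-115,160,0,0,0],[-90,-172,160,0,0,0],[-116,-223,160,0,0,0],[-116,-223,160,0,0,0],[-116,-223,105,0,0,0],[-116,-223,60,0,0,0],[-116,-223,46,0,0,0],[-116,-223,46,0,0,0],[-116,-223,46,0,0,0]]' 0 20; python3 - <<'E'
from h import *
A=np.radians(-106.3); X=np.array([np.cos(A),np.sin(A)]); Y=np.array([-X[1],X[0]])
p=ctrl.get_state()["position"]; print("tcp case",(p[:2]-[.488,-.13])@X,(p[:2]-[.488,-.13])@Y)
im,d,K,T=grab("top"); C=cloud(d,K,T); q=C[...,:2]-[.488,-.13]; x=q@X;y=q@Y;h=C[...,2]; g=im.max(-1)
for s,m in(("carriage",(y<-.015)&(y>-.08)&(h>.034)&(h<.05)&(abs(x)<.035)),("rail",(y<-.015)&(y>-.08)&(h>.015)&(h<.03)&(abs(x)<.099)),("cyl",(y>.015)&(y<.078)&(h>.036)&(h<.055)&(abs(x)<.09))):
    print(s,m.sum(),np.percentile(x[m],[2,98]).round(3),np.percentile(y[m],[3,50,97]).round(3),np.percentile(h[m],[5,50,95]).round(4),"slope",np.polyfit(x[m],h[m],1)[0].round(3))
b=grab("scene")[0][120:270,150:300]; a=im[160:300,280:420]
cv2.imwrite("pics/t5.png",np.hstack([cv2.resize(a,(400,400),interpolation=2),cv2.resize(b,(400,400),interpolation=2)])[...,::-1])
E
```

```text
time: 19.42
position: [0.4216, -0.3507, 0.2399]
tool_rot: [2.513, 1.881, 0.002]
ft_force: [0.1, -0.2, 0.3]
grip_width: 0.005
grip_force: 0.0
tcp case 0.23048429785932503 -0.0017535850210799685
carriage 369 [-0.033  0.032] [-0.063 -0.046 -0.028] [0.0374 0.0407 0.0437] slope 0.002
rail 344 [-0.093  0.091] [-0.064 -0.046 -0.036] [0.0175 0.0211 0.0247] slope -0.001
cyl 614 [-0.073  0.044] [0.029 0.046 0.063] [0.0391 0.0433 0.0478] slope -0.006
```

View pics/t5.png

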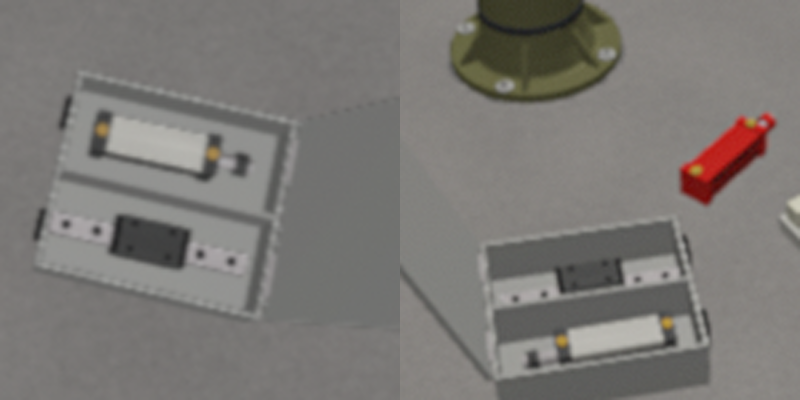

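Both parts lie flat, one per lane, and are let go. In the top view the cylinder is at about (155,140) and the guide at (150,240); cylinder top is 43 mm and carriage top 41 mm, both below the rim. Now pushing the lid over.

```bash
python3 -m inch '[[6,19,0,0,0,0],[11,38,0,0,0,0],[15,50,0,0,0,0],[18,61,0,0,0,0],[21,73,0,0,0,0],[25,84,0,0,0,0],[28,96,0,0,0,0],[30,104,2,0,0,0],[33,113,4,0,0,0],[36,122,4,0,0,0],[41,139,2,0,0,0],[46,156,-2,0,0,0],[50,171,-7,0,0,0],[55,186,-14,0,0,0],[58,200,-23,0,0,0],[62,213,-32,0,0,0],[66,226,-44,0,0,0]]'; python3 - <<'E'
from h import *
im,d,K,T=grab("scene"); cv2.imwrite("pics/t6.png",cv2.resize(im[60:300,100:340],(500,500),interpolation=2)[...,::-1])
E
```

```text
time: 21.65
position: [0.4868, -0.1232, 0.1934]
tool_rot: [-2.515, -1.883, -0.0]
ft_force: [0.4, -0.5, 0.0]
grip_width: 0.004
grip_force: 0.6
```

View pics/t6.png

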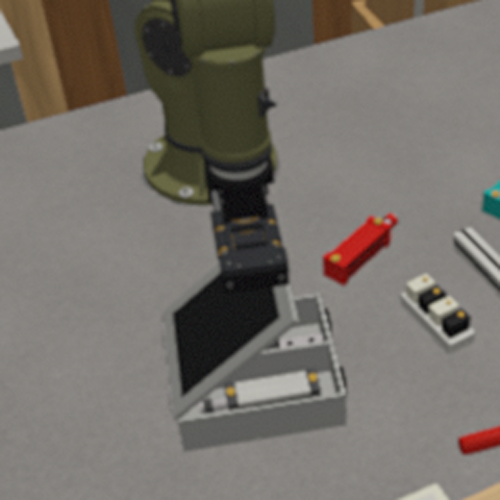

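The lid has followed to about 0.75 rad, with the fingers on its outer face. Continuing down the arc.

```bash
python3 -m inch '[[3,11,-12,0,0,0],[6,21,-26,0,0,0],[9,29,-40,0,0,0],[11,36,-56,0,0,0],[12,42,-71,0,0,0],[13,46,-88,0,0,0],[14,48,-104,0,0,0],[14,49,-111,0,0,0],[14,49,-114,0,0,0],[14,49,-116,0,0,0],[14,49,-116,0,0,0]]'
```

```text
time: 23.08
position: [0.5002, -0.0751, 0.0824]
tool_rot: [-2.512, -1.879, 0.0]
ft_force: [-17.7, 2.1, 41.2]
grip_width: 0.007
grip_force: 20.7
```

```bash
python3 -m inch '[[0,0,4,0,0,0],[0,0,20,0,0,0],[0,0,60,0,0,0],[0,0,120,0,0,0],[-60,100,150,0,0,0],[-60,160,150,0,0,0],[-60,200,150,0,0,0],[-60,200,150,0,0,0]]'; python3 - <<'E'
from h import *
A=np.radians(-106.3); X=np.array([np.cos(A),np.sin(A)]); Y=np.array([-X[1],X[0]])
for n in("top","scene"):
    im,d,K,T=grab(n); C=cloud(d,K,T); q=C[...,:2]-[.488,-.13]; x=q@X;y=q@Y;h=C[...,2]
    m=(abs(x)<.098)&(abs(y)<.088)&(h<.12)&(h>.03); p=np.polyfit(x[m],h[m],1); print(n,m.sum(),p.round(4),np.percentile(h[m],[2,50,98]).round(4))
E
```

```text
time: 24.08
position: [0.4397, 0.1288, 0.229]
tool_rot: [-2.51, -1.889, -0.003]
ft_force: [0.1, -0.9, 0.1]
grip_width: 0.003
grip_force: 0.0
top 4951 [0.0002 0.0688] [0.0649 0.0688 0.0728]
scene 3453 [0.0006 0.0686] [0.0646 0.0686 0.0728]
```

The lid is closed: slope about 0 in both views and its top at 68.7 mm against the expected 68.5 mm.

```bash
python3 -c "
from bench import ctrl
print(ctrl.close_job())"
```

```text
the job is handed in; nothing more can be done
None
```

The guide and the cylinder lie flat in their own lanes, the lid is closed level on the rim, and the job was handed in about 24 s into the 67 s allowed; no verdict came back.

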